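Turn the reagent carousel to the red-capped bottle

TASK

Turn the reagent carousel by gently pushing the blue posts on its rim with the fingertips until the bottle with the red cap stands at the front, centred on the yellow arrow, and leave it at rest there. Do not pinch the posts, spin the tray fast, touch, lift or tip any bottle, or disturb the things around it.

Things in the scene. Friction and masses are not known exactly. Their poses are not given: they have to be found in the camera images.
- base_board: Fixed grey square board 270 x 270 x 8 mm lying on the worktop under the carousel; a nose 90 mm wide with a yellow arrow on it sticks out 45 mm on its front side. Origin: centre of its underside, straight under the carousel's axis; its -x axis points from the carousel's axis to the arrow, that is, to the front place.
- arrow_tip (a point): Tip of the flat yellow arrow on the board's nose, 141 mm from the carousel's axis, 10 mm above the worktop (the arrow stands 2 mm proud of the board). The arrow points at the axis.
- tray_center (a point): Centre of the round white carousel tray (254 mm in diameter), on its vertical axis, on the tray's upper face, at world z = 0.027. A steel knob 22 mm wide stands on the axis up to world z = 0.072. Six ring pockets (45 mm inside diameter, 12 mm high) lie 60 degrees apart, their centres 70 mm from the axis; five hold bottles, one is empty.
- turntable (a joint): Turning angle of the tray about its vertical axis in rad, 0 at the start, growing anticlockwise seen from above; free over more than a full turn either way. Turns with light friction (about 0.06 N m, under 1 N at a post, and damping 0.03 N m s/rad) and stays where it is left.
- post_0 (a point): Blue upright rim post 0, a rod 12 mm in diameter fixed to the tray, from the tray's face (z = 0.027) up to world z = 0.101; this point lies on its axis at world z = 0.068, 118 mm from the tray's axis. The six posts are 60 degrees apart, half-way between neighbouring pockets (numbered anticlockwise seen from above), and turn with the tray.
- post_1 (a point): Blue upright rim post 1, a rod 12 mm in diameter fixed to the tray, from the tray's face (z = 0.027) up to world z = 0.101; this point lies on its axis at world z = 0.068, 118 mm from the tray's axis. The six posts are 60 degrees apart, half-way between neighbouring pockets (numbered anticlockwise seen from above), and turn with the tray.
- post_2 (a point): Blue upright rim post 2, a rod 12 mm in diameter fixed to the tray, from the tray's face (z = 0.027) up to world z = 0.101; this point lies on its axis at world z = 0.068, 118 mm from the tray's axis. The six posts are 60 degrees apart, half-way between neighbouring pockets (numbered anticlockwise seen from above), and turn with the tray.
- post_3 (a point): Blue upright rim post 3, a rod 12 mm in diameter fixed to the tray, from the tray's face (z = 0.027) up to world z = 0.101; this point lies on its axis at world z = 0.068, 118 mm from the tray's axis. The six posts are 60 degrees apart, half-way between neighbouring pockets (numbered anticlockwise seen from above), and turn with the tray.
- post_4 (a point): Blue upright rim post 4, a rod 12 mm in diameter fixed to the tray, from the tray's face (z = 0.027) up to world z = 0.101; this point lies on its axis at world z = 0.068, 118 mm from the tray's axis. The six posts are 60 degrees apart, half-way between neighbouring pockets (numbered anticlockwise seen from above), and turn with the tray.
- post_5 (a point): Blue upright rim post 5, a rod 12 mm in diameter fixed to the tray, from the tray's face (z = 0.027) up to world z = 0.101; this point lies on its axis at world z = 0.068, 118 mm from the tray's axis. The six posts are 60 degrees apart, half-way between neighbouring pockets (numbered anticlockwise seen from above), and turn with the tray.
- bottle_red_cap: Loose brown glass reagent bottle with a red screw cap, 40 mm in diameter, 82 mm high, standing upright in a pocket of the carousel tray; origin at the centre of its underside, z up, underside at world z = 0.027. The only red cap. This bottle must come to the front, but not be touched.
- bottle_white_1: Loose brown glass reagent bottle with a white screw cap, 34 mm in diameter, 73 mm high, standing upright in a pocket of the carousel tray; origin at the centre of its underside, z up, underside at world z = 0.027. Not to be touched.
- bottle_white_2: Loose brown glass reagent bottle with a white screw cap, 34 mm in diameter, 73 mm high, standing upright in a pocket of the carousel tray; origin at the centre of its underside, z up, underside at world z = 0.027. Not to be touched.
- bottle_black_1: Loose brown glass reagent bottle with a black screw cap, 30 mm in diameter, 66 mm high, standing upright in a pocket of the carousel tray; origin at the centre of its underside, z up, underside at world z = 0.027. Not to be touched.
- bottle_black_2: Loose brown glass reagent bottle with a black screw cap, 30 mm in diameter, 66 mm high, standing upright in a pocket of the carousel tray; origin at the centre of its underside, z up, underside at world z = 0.027. Not to be touched.
- white_carton: White carton 63 x 84 x 47 mm, a loose bystander on the worktop; origin at the centre of its underside. Leave it alone.
- label_tape: Roll of white label tape, 60 mm in diameter, 19 mm high, lying flat, a loose bystander on the worktop; origin at the centre of its underside. Leave it alone.
- marker_pen: Marker pen with black cap, 118 mm long, 17 mm thick, lying, a loose bystander on the worktop; origin at the centre of its underside. Leave it alone.
There are look-alikes about, which are no part of the job. What is shaped like the bottle_red_cap but green or purple is not meant.

How it is judged:
By the outcome, as a careful person would: the job done as asked, in the order asked, and still so for the second after the job is handed in, with the robot touching nothing.
It also fails if it takes over 58 s, if anything falls off the work surface, if the arm or the gripper's body presses on something with over 40 N, if the wrist force passes 120 N, or if a joint passes its speed limit or range.

ROBOT

A 7-joint arm with a two-finger parallel gripper is mounted at the origin on a cart in front of the work surface, level with it; the furniture and walls round the work are solid. World frame = base frame: x ahead of the robot, y to its left, z up, the work surface at z = 0. Lengths are in m, angles in rad, forces in N, time in s.
With the tool pointing down it reaches from about 0.35 to 0.9 m from the base axis. Payload 7.2 kg.
Tool frame: the origin (TCP) lies on the front face of the gripper's body, between the roots of the fingers; the fingertips stand 73 mm ahead of it and the grasp point (between the pads) lies 54 mm ahead of it; z points along the fingers, y is the direction in which the jaws open and shut (so a half turn about z gives the same grasp; the last joint's range is limited). The gripper opens to 85 mm and grips with 20 to 120 N. Pads are 22 mm wide; open, the fingers measure 114 mm over their backs; the gripper's body (76 mm by 85 mm) begins 54 mm behind the grasp point. The pads swing forward as they close: fully open they stand 13 mm farther back than shut.
Start: joints at [1.223, 0.411, -0.013, 1.596, 0.006, 1.134, -0.082], TCP at [0.173, -0.601, 0.304] pointing down, gripper open.
Joint ranges: [-2.95, 2.95], [-0.29, 1.99], [-1.47, 1.44], [0.14, 2.54], [-1.03, 4.17], [0.13, 1.85], [-2.86, 2.86]. Speed limits (rad/s): [2.39, 2.39, 3.01, 3.01, 3.14, 3.14, 3.14].

INTERFACE

Orientations are given as a unit quaternion [x, y, z, w].
In Python, from rig import read_state, cams, arm gives the robot as it stands.
- The arm moves only by the tool jog_arm, never from a script. Its argument "rows" is a list of rows, each a list of 2 entries, a list of its own where there are three numbers: the shift along the tool's x, y, z normalised to -1 to 1, where 1 is 0.03 m, then the turn about the tool's z normalised to -1 to 1, where 1 is 6 degrees. In form: [[[x, y, z], spin], ...]. A call has exactly 8 rows; each row shifts and turns the pose as measured when the row begins, along the tool's axes as they then stand; what a row does not reach is not made up. A row lasts 1/8 s, in which the tool goes at most 62.5 mm and 10.7 degrees, less where a joint would pass 70% of its speed; a pose out of reach is approached as far as the arm can. A call with a number of a shift or a turn outside -1 to 1 is refused whole. A call with a gripper value outside its range is refused whole. "grip" is the closure, from -1 (fully open) to 1 (shut), so that 0 is half open, set as the call begins (left out, the last holds). The fingers move at their own pace and stop on an object; the grip force is fixed at half the most. Time passes only in rows, so rows that do not move let the fingers close, or fill a call up. It gives the time, the measured TCP pose, the force and the opening at its end, in the units of the state.
- read_state(): the state, without advancing time (a new reading comes with each control period).
- cams.capture(name): name is "scene" or "side" or "wrist"; returns a dict with "pixels" (384x512x3 uint8, red, green, blue), "depth" (384x512 float32, m along the optical axis (not along the pixel's ray), 0 where there is no reading), "K" (3x3 intrinsics, pixels), "extrinsics" (4x4, takes a point from world to camera coordinates). Camera axes: x right, y down, z forward; pixel columns grow to the right and rows downward; lengths in m; the calibration is good to about 2 mm. A picture is of the moment at which its call begins.
- arm.close_job(): hands the job in, once; it reports no verdict.
Trained networks look in a picture, given as the dict that the camera call returned (one of the last four; its "shot" number tells which), for a name from the list of things; names that differ only in an ending like _2 or _b are one class to them, and where a whole thing is asked for, a point or a joint stands for the part that bears it (a point fixed in the world has none). Each returns a list of dicts, best first, with "conf" (0 to 1); they miss things now and then, are a little off and sometimes report something else, mostly with a low value. They report only what shows in the picture. A call takes as long as a camera call. They do not tell look-alikes from the thing itself.
- cams.trace(name, picture): "region" (384x512 bool, what is visible of it) and "rect" ([centre column, centre row, width, height] in pixels, round what is visible of it).
The state is a dict: "clock": time; "q": joint angles; "dq": joint speeds; "effort": joint torques, N m; "tcp_pos": TCP position; "eef_rot": TCP orientation; "ft_force": force on the tool from outside, world axes, zero at the start; "moment": the same for the moment, N m; "width": finger opening in m.
Only numpy, scipy, OpenCV 4.12 (cv2) and the standard library are available. Lean on these libraries where they do the work, as an engineer would, in place of code of your own. Each camera call takes 0.05 s, during which the arm holds its last target. There are 200 camera calls.

## Working session

There is one attempt and no reset: what is moved stays moved. The work goes in short steps, Python scripts to look and compute and a tool call to move; the robot and the scene stay as the last step left them, time stands still between calls to the robot, and variables do not carry over. Pictures are saved under pics/ and viewed, about 8 in all and at most 12, crops included, and the job is handed in when it is done.

Besides the shell and the picture viewer there is one more tool, called after ">>>" as a command line: name --argument value ..., lists and objects as JSON in quotes. jog_arm: Moves the arm, as the interface text tells. Its arguments: {"type":"object","properties":{"rows":{"type":"array"},"grip":{"type":"number"}},"required":["rows"]}

```bash
ls; mkdir -p pics
cat > h.py <<'E'
import numpy as np, cv2
from rig import read_state, cams, arm
def cloud(p):
    d=p["depth"];K=p["K"];v,u=np.mgrid[:d.shape[0],:d.shape[1]]
    c=np.stack([(u-K[0,2])/K[0,0]*d,(v-K[1,2])/K[1,1]*d,d,np.ones_like(d)],-1)
    w=c@np.linalg.inv(p["extrinsics"]).T
    w[d==0]=np.nan
    return w[...,:3]
def save(p,n): cv2.imwrite("pics/"+n,p["pixels"][...,::-1])
E
python3 - <<'E'
from h import *
s=read_state();print(s)
for n in("scene","side"):
    p=cams.capture(n);save(p,n+"0.png");w=cloud(p)
    for t in("base_board","arrow_tip","bottle_red_cap","bottle_white_1","bottle_black_1","turntable","post_0","white_carton","label_tape","marker_pen"):
        try:
            for r in cams.trace(t,p)[:7]:
                q=w[r["region"]];q=q[~np.isnan(q[:,0])]
                print(n,t,round(r["conf"],2),np.round(r["rect"]),np.round(np.median(q,0),3),np.round(np.percentile(q,99,axis=0),3),np.round(np.percentile(q,1,axis=0),3))
        except Exception as e: print(t,e)
E
```

```text
pics
{'clock': 0.0, 'q': array([ 1.22277737,  0.41190814, -0.01273479,  1.59700187,  0.00559347,
        1.13428379, -0.0821885 ]), 'dq': array([ 8.26115169e-04,  8.47530222e-04,  3.01102471e-04, -1.77960567e-03,
        9.23672472e-04, -1.71790012e-03,  4.12608366e-05]), 'effort': array([-1.35647766e-03, -6.00622559e+01,  6.81662410e-01, -2.99414939e+01,
        1.38507667e-02,  1.04778705e-02, -4.54683502e-06]), 'tcp_pos': array([ 0.17249899, -0.60035409,  0.30306498]), 'eef_rot': array([ 9.90224553e-01,  1.39480187e-01, -1.56275765e-04, -7.67071428e-04]), 'ft_force': array([-0.02561522, -1.06025717, -0.32917647]), 'moment': array([ 0.0135142 ,  0.02512142, -0.04842704]), 'width': 0.0853908536157223}
scene base_board 0.65 [252. 187.  64.  64.] [ 0.541 -0.026  0.027] [0.679 0.084 0.098] [ 0.441 -0.158  0.008]
scene base_board 0.57 [251. 198. 101.  75.] [0.46  0.012 0.007] [0.686 0.114 0.014] [ 0.389 -0.19   0.   ]
scene arrow_tip 0.77 [252. 197.  94.  74.] [0.463 0.023 0.007] [0.702 0.115 0.02 ] [ 0.388 -0.188 -0.002]
scene bottle_red_cap 0.6 [283. 148.  11.  22.] [ 0.634 -0.269  0.
[... 1881 characters left out ...]
.108  0.032] [0.731 0.035 0.338] [ 0.202 -0.661  0.004]
side turntable 0.56 [278. 197.  40.  44.] [ 0.599 -0.109  0.032] [0.688 0.041 0.346] [ 0.202 -0.662  0.01 ]
side post_0 0.79 [279. 203.  41.  34.] [ 0.602 -0.108  0.032] [0.686 0.035 0.102] [ 0.513 -0.161  0.021]
side white_carton 0.63 [204. 174.  22.  16.] [0.472 0.361 0.039] [0.51  0.439 0.054] [0.447 0.348 0.006]
side label_tape 0.81 [303. 266.  22.  14.] [ 0.443 -0.454  0.019] [ 0.473 -0.422  0.024] [ 0.417 -0.48   0.003]
side marker_pen 0.43 [179. 182.  16.   8.] [0.355 0.399 0.015] [0.366 0.452 0.021] [0.344 0.344 0.009]
side marker_pen 0.39 [275. 216.  83.  22.] [ 0.576 -0.139  0.011] [ 0.718 -0.051  0.307] [ 0.167 -0.593  0.005]
```

Run:
```python
from h import *
a=cv2.imread("pics/scene0.png")[135:250,185:315];b=cv2.imread("pics/side0.png")[160:250,215:335]
cv2.imwrite("pics/c0.png",np.vstack([cv2.resize(a,(400,354),interpolation=2),cv2.resize(b,(400,300),interpolation=2)])[:600] if 0 else np.hstack([cv2.resize(a,(430,380),interpolation=2),cv2.resize(b,(370,380),interpolation=2)]))
p=cams.capture("scene");w=cloud(p);hsv=cv2.cvtColor(p["pixels"],cv2.COLOR_RGB2HSV)
print(p["K"]); 
H,S,V=[hsv[...,i].astype(int) for i in range(3)]
ok=(abs(w[...,0]-.56)<.25)&(abs(w[...,1]+.03)<.25)
for n,m in dict(blue=(H>100)&(H<130)&(S>120),red=((H<8)|(H>172))&(S>140),yellow=(H>20)&(H<35)&(S>130),green=(H>45)&(H<90)&(S>120),purple=(H>130)&(H<165)&(S>80)).items():
    c,l,st,ce=cv2.connectedComponentsWithStats((m&ok).astype(np.uint8))
    for i in range(1,c):
        if st[i,4]>3: print(n,st[i],np.round(ce[i]),np.round(np.nanmedian(w[l==i],0),3))
# tray circle: visible face at z~.027
m=ok&(abs(w[...,2]-.027)<.004)
v,u=np.nonzero(m); q=w[m][:,:2].astype(np.float32)
print(cv2.minEnclosingCircle(q))
print(p["extrinsics"])
```

```text
[[433.35155598   0.         248.06792385]
 [  0.         433.35155598 193.54912575]
 [  0.           0.           1.        ]]
blue [249 133   4   5  12] [250. 135.] [ 0.808 -0.25   0.021]
blue [240 154  16  15  67] [248. 160.] [ 0.662 -0.107  0.046]
blue [204 157   6   6  19] [207. 159.] [ 0.809 -0.017  0.028]
blue [257 161   8   5  12] [261. 163.] [ 0.674 -0.186 -0.001]
blue [267 163  12  15  62] [276. 169.] [ 0.552 -0.157  0.055]
blue [220 166  16  16  68] [224. 172.] [0.674 0.007 0.041]
blue [263 167   3   2   4] [264. 168.] [ 0.64  -0.176 -0.001]
blue [177 170   8   5  16] [180. 171.] [0.808 0.11  0.043]
blue [189 171   3   2   4] [190. 171.] [0.809 0.065 0.013]
blue [173 174   3   4   5] [174. 175.] [0.808 0.14  0.041]
blue [279 177  14   7  20] [285. 179.] [ 0.54  -0.196 -0.002]
blue [166 178   3   4   4] [167. 180.] [0.809 0.174 0.042]
blue [217 181   4   4   7] [218. 182.] [0.698 0.011 0.001]
blue [210 185   6   7  10] [213. 188.] [0.692 0.046 0.   ]
blue [294 184   6   3   6] [296. 185.] [ 0.488 -0.207 -0.002]
blue [280 187   3  14  29] [281. 193.] [ 0.455 -0.083  0.069]
bl
[... 678 characters left out ...]
 [254 232   6   4   7] [256. 234.] [ 0.421  0.068 -0.002]
red [237 162   7  10  61] [240. 166.] [ 0.629 -0.04   0.106]
red [236 175   9   3  11] [240. 176.] [ 0.621 -0.032  0.062]
yellow [282 209  11   7  44] [286. 212.] [ 0.415 -0.076  0.009]
green [278 140   9  19 130] [282. 150.] [ 0.635 -0.266  0.046]
purple [178 193  12  21 191] [183. 203.] [0.664 0.2   0.05 ]
((0.6868086457252502, -0.037391297519207), 0.25110965967178345)
[[-6.63025799e-01 -7.48595427e-01  1.29458205e-03  3.57525480e-01]
 [-5.60221276e-01  4.95035572e-01 -6.64147502e-01  3.41640081e-01]
 [ 4.96536919e-01 -4.41072181e-01 -7.47600441e-01  1.34812930e+00]
 [ 0.00000000e+00  0.00000000e+00  0.00000000e+00  1.00000000e+00]]
```

View pics/c0.png

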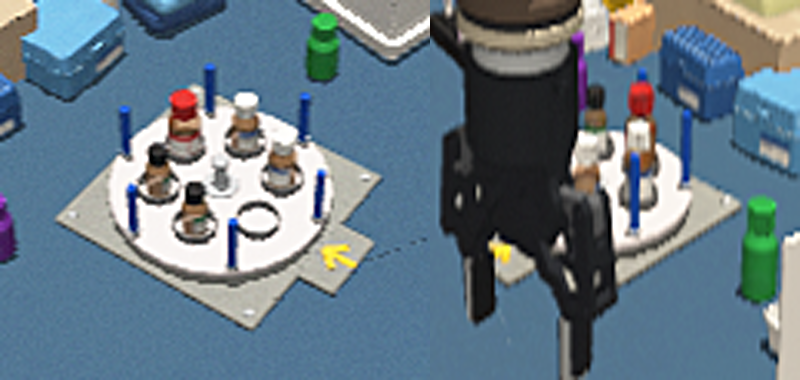

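View pics/scene0.png

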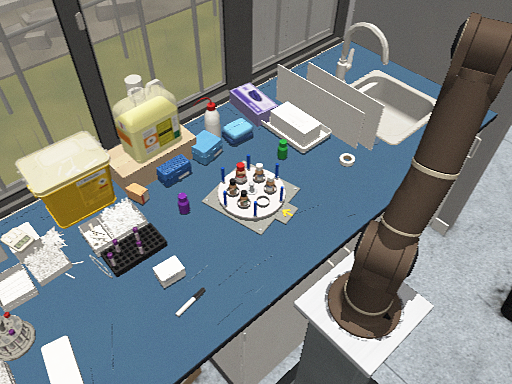

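Scene: carousel centre ≈ (0.565, −0.037). The arrow lies at ≈194°, the red bottle at ≈−6° and the posts at 24°+60k. The plan is a clockwise turn of about 159°, pushing the post at ≈264° along the near side with the fingers shut.

>>> jog_arm --rows '[[[0.7, -0.4, 0], 0], [[0.7, -0.4, 0], 0], [[0.7, -0.4, 0], 0], [[0.7, -0.4, 0], 0], [[0.7, -0.4, 0], 0], [[0.7, -0.4, 0], 0], [[0.7, -0.4, 0], 0], [[0.7, -0.4, 0], 0]]' --grip 1

```text
clock: 2.15
tcp_pos: [0.3097, -0.4596, 0.3039]
eef_rot: [0.991, 0.137, -0.0, 0.001]
ft_force: [0.7, 0.3, -0.9]
width: -0.0002
```

>>> jog_arm --rows '[[[0.75, -0.4, 0], 0], [[0.75, -0.4, 0], 0], [[0.75, -0.4, 0], 0], [[0.75, -0.4, 0], 0], [[0.75, -0.4, 0], 0], [[0.75, -0.4, 0], 0], [[0.75, -0.4, 0], 0], [[0.75, -0.4, 0], 0]]'

```text
clock: 3.15
tcp_pos: [0.4614, -0.3137, 0.3047]
eef_rot: [0.991, 0.137, 0.0, 0.002]
ft_force: [0.1, -0.9, -0.4]
width: -0.0001
```

>>> jog_arm --rows '[[[0.75, -0.4, 0], 0], [[0.75, -0.4, 0], 0], [[0.75, -0.4, 0], 0], [[0.75, -0.4, 0], 0], [[0.75, -0.4, 0], 0], [[0.75, -0.4, 0], 0], [[0.75, -0.4, 0], 0], [[0, 0, 0], 0]]'

```text
clock: 4.15
tcp_pos: [0.5955, -0.1841, 0.3047]
eef_rot: [0.99, 0.138, 0.001, 0.002]
ft_force: [-0.6, -0.2, -0.3]
width: -0.0002
```

Run:
```python
from h import *
s=read_state();print(s["clock"],s["q"].round(2),s["tcp_pos"].round(4))
p=cams.capture("wrist");save(p,"w1.png");w=cloud(p);hsv=cv2.cvtColor(p["pixels"],cv2.COLOR_RGB2HSV)
print(np.linalg.inv(p["extrinsics"]).round(3))
H,S,V=[hsv[...,i].astype(int) for i in range(3)]
for n,m in dict(blue=(H>100)&(H<130)&(S>150)&(w[...,2]>.09),red=((H<8)|(H>172))&(S>140)&(w[...,2]>.09),yellow=(H>20)&(H<35)&(S>130)).items():
    c,l,st,ce=cv2.connectedComponentsWithStats(m.astype(np.uint8))
    for i in range(1,c):
        if st[i,4]>8: print(n,st[i],np.round(ce[i]),np.round(np.nanmean(w[l==i],0),4))
```

```text
4.15 [ 0.4   0.42 -0.25  1.59  0.11  1.14 -1.17] [ 0.5955 -0.1841  0.3047]
[[ 0.273 -0.919 -0.284  0.668]
 [-0.962 -0.26  -0.084 -0.162]
 [ 0.003  0.296 -0.955  0.376]
 [ 0.     0.     0.     1.   ]]
blue [ 18   5  23  19 295] [28. 14.] [0.6726 0.0111 0.0994]
blue [108 288  10  10  64] [113. 293.] [ 0.4579 -0.0843  0.1019]
red [  69   67   42   41 1307] [90. 87.] [ 0.6351 -0.043   0.1095]
yellow [111 266  13  15  48] [116. 274.] [ 0.423  -0.0619  0.0218]
yellow [132 272  11  12  68] [137. 278.] [ 0.4176 -0.0833  0.011 ]
yellow [124 280   8  16  85] [128. 289.] [ 0.3992 -0.0753  0.0109]
```

View pics/w1.png

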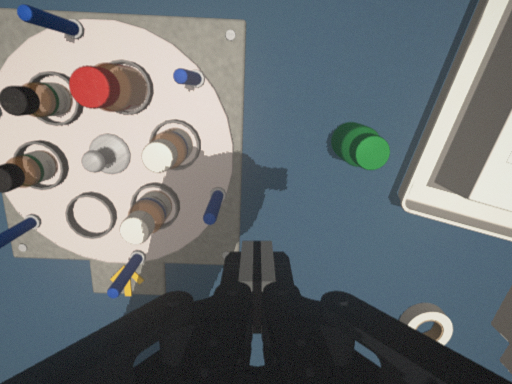

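Post near (213,206) is the one to push. The red cap (93,87) sits at about −5°, as expected. I'll half-turn the tool while lowering it partway.

>>> jog_arm --rows '[[[0, 0, 0.11], -1], [[0, 0, 0.11], -1], [[0, 0, 0.11], -1], [[0, 0, 0.11], -1], [[0, 0, 0.11], -1], [[0, 0, 0.11], -1], [[0, 0, 0.11], -1], [[0, 0, 0.11], -1]]'

```text
clock: 5.2
tcp_pos: [0.588, -0.1971, 0.2781]
eef_rot: [0.845, 0.534, -0.004, 0.004]
ft_force: [-0.3, 1.1, -0.2]
width: 0.0003
```

>>> jog_arm --rows '[[[0, 0, 0.11], -1], [[0, 0, 0.11], -1], [[0, 0, 0.11], -1], [[0, 0, 0.11], -1], [[0, 0, 0.11], -1], [[0, 0, 0.11], -1], [[0, 0, 0.11], -1], [[0, 0, 0.11], -1]]'

```text
clock: 6.2
tcp_pos: [0.5803, -0.2101, 0.2509]
eef_rot: [0.549, 0.835, -0.01, 0.002]
ft_force: [-0.0, -0.2, 0.8]
width: -0.0001
```

>>> jog_arm --rows '[[[0, 0, 0.11], -1], [[0, 0, 0.11], -1], [[0, 0, 0.11], -1], [[0, 0, 0.11], -1], [[0, 0, 0.11], -1], [[0, 0, 0.11], -1], [[0, 0, 0.11], -1], [[0, 0, 0.11], -1]]'

```text
clock: 7.2
tcp_pos: [0.5723, -0.2235, 0.2233]
eef_rot: [0.155, 0.988, -0.015, -0.004]
ft_force: [0.2, 0.8, -0.8]
width: 0.0002
```

>>> jog_arm --rows '[[[0, 0, 0.11], -1], [[0, 0, 0.11], -1], [[0, 0, 0.11], -1], [[0, 0, 0.11], -1], [[0, 0, 0.11], -1], [[0, 0, 0.11], -1], [[0, 0, 0], 0], [[0, 0, 0], 0]]'

```text
clock: 8.2
tcp_pos: [0.5645, -0.2361, 0.2018]
eef_rot: [-0.16, 0.987, -0.017, -0.013]
ft_force: [1.2, 0.6, 0.4]
width: -0.0001
```

Run:
```python
from h import *
from scipy.spatial.transform import Rotation as R
s=read_state();print(s["clock"],s["q"].round(2),s["tcp_pos"].round(4)); x=R.from_quat(s["eef_rot"]).apply([1,0,0]);print("yaw",np.degrees(np.arctan2(x[1],x[0])))
p=cams.capture("wrist");save(p,"w2.png");w=cloud(p);hsv=cv2.cvtColor(p["pixels"],cv2.COLOR_RGB2HSV)
H,S,V=[hsv[...,i].astype(int) for i in range(3)]
for n,m in dict(blue=(H>100)&(H<130)&(S>150)&(w[...,2]>.09),red=((H<8)|(H>172))&(S>140)&(w[...,2]>.09),yellow=(H>20)&(H<35)&(S>130)).items():
    c,l,st,ce=cv2.connectedComponentsWithStats(m.astype(np.uint8))
    for i in range(1,c):
        if st[i,4]>8: print(n,st[i],np.round(ce[i]),np.round(np.nanmean(w[l==i],0),4))
```

```text
8.2 [ 0.9   0.66 -0.88  1.69  0.61  1.1   1.71] [ 0.5645 -0.2361  0.2018]
yaw -161.58279440729393
```

View pics/w2.png

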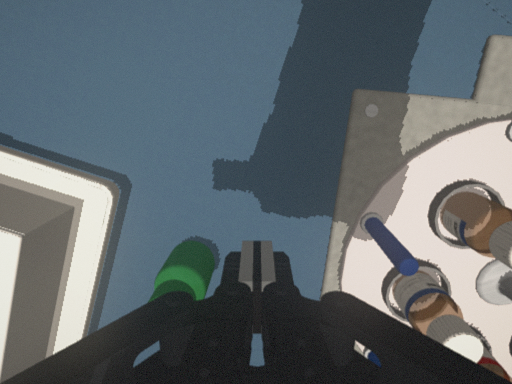

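Tool half-turned and drifted about 50 mm outward. Post seen at (410,265). Correcting position above the gap between the posts.

>>> jog_arm --rows '[[[-0.35, 0.37, 0], 0], [[-0.35, 0.37, 0], 0], [[-0.35, 0.37, 0], 0], [[-0.35, 0.37, 0], 0], [[-0.35, 0.37, 0], 0], [[-0.35, 0.37, 0], 0], [[0, 0, 0], 0], [[0, 0, 0], 0]]'

```text
clock: 9.25
tcp_pos: [0.6067, -0.1446, 0.1981]
eef_rot: [-0.161, 0.987, -0.017, -0.013]
ft_force: [-0.5, 0.2, 0.5]
width: 0.0001
```

```bash
cat >> h.py <<'E'
from scipy.spatial.transform import Rotation as R
C=np.array([.565,-.037])
def st():
    s=read_state();r=R.from_quat(s["eef_rot"]);x=r.apply([1,0,0]);z=r.apply([0,0,1])
    t=s["tcp_pos"]+.073*z;d=t[:2]-C
    print("clk",s["clock"],"tcp",s["tcp_pos"].round(4),"tip",t.round(4),"phi %.1f r %.4f yaw %.1f"%(np.degrees(np.arctan2(d[1],d[0]))%360,np.hypot(*d),np.degrees(np.arctan2(x[1],x[0]))%360),"tilt",z.round(3),"q",s["q"].round(2),"f",s["ft_force"].round(1))
    return s
E
python3 - <<'E'
from h import *
st()
p=cams.capture("wrist");save(p,"w3.png");w=cloud(p);hsv=cv2.cvtColor(p["pixels"],cv2.COLOR_RGB2HSV)
H,S,V=[hsv[...,i].astype(int) for i in range(3)]
m=(H>100)&(H<130)&(S>150)&(w[...,2]>.04)&(w[...,2]<.11)
c,l,q,ce=cv2.connectedComponentsWithStats(m.astype(np.uint8))
for i in range(1,c):
    if q[i,4]>30:
        a=w[l==i];d=np.nanmean(a,0)[:2]-C
        print(q[i],np.round(np.nanmean(a,0),4),np.degrees(np.arctan2(d[1],d[0]))%360,np.hypot(*d))
E
```

```text
clk 9.25 tcp [ 0.6067 -0.1446  0.1981] tip [ 0.6053 -0.1473  0.1252] phi 290.1 r 0.1175 yaw 198.5 tilt [-0.019 -0.037 -0.999] q [ 0.73  0.68 -0.88  1.66  0.62  1.11  1.55] f [-0.5  0.2  0.5]
```

View pics/w3.png

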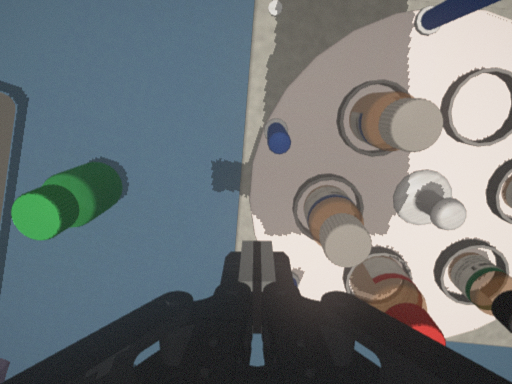

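Fingertips at (257,245) stand behind the post at (280,140), clear of the white bottle at (345,235). I'll descend, keeping slightly outward.

>>> jog_arm --rows '[[[0, -0.02, 0.28], 0], [[0, -0.02, 0.28], 0], [[0, -0.02, 0.28], 0], [[0, -0.02, 0.28], 0], [[0, -0.02, 0.28], 0], [[0, -0.02, 0.28], 0], [[0, 0, 0], 0], [[0, 0, 0], 0]]'

```text
clock: 10.3
tcp_pos: [0.6059, -0.1525, 0.1433]
eef_rot: [-0.159, 0.987, -0.017, -0.013]
ft_force: [-0.0, 0.2, 0.4]
width: -0.0001
```

```bash
python3 -c "
from h import *
st()"
```

```text
clk 10.3 tcp [ 0.6059 -0.1525  0.1433] tip [ 0.6043 -0.1552  0.0704] phi 288.4 r 0.1245 yaw 198.3 tilt [-0.021 -0.037 -0.999] q [ 0.71  0.75 -0.83  1.69  0.67  1.03  1.52] f [-0.   0.2  0.4]
```

>>> jog_arm --rows '[[[0.15, 0, 0], 0.35], [[0.15, 0, 0], 0.35], [[0.15, 0, 0], 0.35], [[0.15, 0, 0], 0.35], [[0.15, 0, 0], 0.35], [[0.15, 0, 0], 0.35], [[0.15, 0, 0], 0.35], [[0.15, 0, 0], 0.35]]'

```text
clock: 11.3
tcp_pos: [0.5687, -0.1594, 0.1455]
eef_rot: [-0.003, 1.0, -0.019, -0.01]
ft_force: [0.4, -0.3, -0.7]
width: 0.0003
```

```bash
python3 -c "
from h import *
st()"
```

```text
clk 11.3 tcp [ 0.5687 -0.1594  0.1455] tip [ 0.5673 -0.1621  0.0726] phi 271.0 r 0.1251 yaw 180.3 tilt [-0.019 -0.038 -0.999] q [ 0.72  0.67 -0.78  1.78  0.61  0.96  1.25] f [ 0.4 -0.3 -0.7]
```

>>> jog_arm --rows '[[[0.17, 0.02, 0.01], 0.4], [[0.17, 0.02, 0.01], 0.4], [[0.17, 0.02, 0.01], 0.4], [[0.17, 0.02, 0.01], 0.4], [[0.17, 0.02, 0.01], 0.4], [[0.17, 0.02, 0.01], 0.4], [[0.17, 0.02, 0.01], 0.4], [[0.17, 0.02, 0.01], 0.4]]'

```text
clock: 12.3
tcp_pos: [0.5278, -0.1497, 0.1442]
eef_rot: [0.175, 0.984, -0.021, -0.005]
ft_force: [0.4, -0.3, 0.1]
width: -0.0002
```

```bash
python3 -c "
from h import *
st()"
```

```text
clk 12.3 tcp [ 0.5278 -0.1497  0.1442] tip [ 0.5266 -0.1526  0.0713] phi 251.6 r 0.1218 yaw 159.8 tilt [-0.016 -0.039 -0.999] q [ 0.7   0.59 -0.71  1.89  0.55  0.87  0.91] f [ 0.4 -0.3  0.1]
```

>>> jog_arm --rows '[[[0.18, 0.015, 0.01], 0.42], [[0.18, 0.015, 0.01], 0.42], [[0.18, 0.015, 0.01], 0.42], [[0.18, 0.015, 0.01], 0.42], [[0.18, 0.015, 0.01], 0.42], [[0.18, 0.015, 0.01], 0.42], [[0.18, 0.015, 0.01], 0.42], [[0.18, 0.015, 0.01], 0.42]]'

```text
clock: 13.3
tcp_pos: [0.4906, -0.1258, 0.1424]
eef_rot: [0.356, 0.934, -0.022, 0.001]
ft_force: [0.1, -0.9, 0.3]
width: 0.0003
```

```bash
python3 -c "
from h import *
st()
p=cams.capture('wrist');save(p,'w4.png')"
```

```text
clk 13.3 tcp [ 0.4906 -0.1258  0.1424] tip [ 0.4897 -0.1288  0.0695] phi 230.6 r 0.1188 yaw 138.3 tilt [-0.013 -0.041 -0.999] q [ 0.64  0.51 -0.64  2.    0.48  0.79  0.54] f [ 0.1 -0.9  0.3]
```

View pics/w4.png

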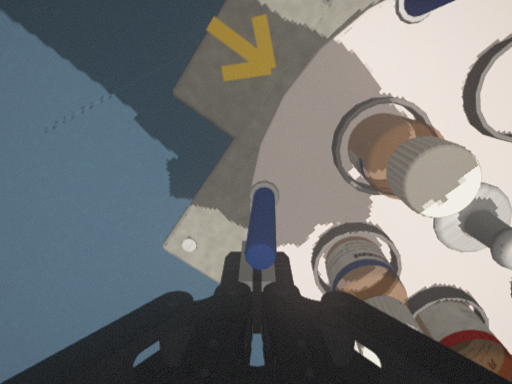

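Post (262,250) is centred on the fingertips and moving with them. Continuing.

>>> jog_arm --rows '[[[0.18, 0, 0], 0.42], [[0.18, 0, 0], 0.42], [[0.18, 0, 0], 0.42], [[0.18, 0, 0], 0.42], [[0.18, 0, 0], 0.42], [[0.18, 0, 0], 0.42], [[0.18, 0, 0], 0.42], [[0.18, 0, 0], 0.42]]'

```text
clock: 14.35
tcp_pos: [0.4628, -0.0923, 0.1424]
eef_rot: [0.521, 0.853, -0.021, 0.007]
ft_force: [0.2, -1.2, 0.0]
width: -0.0001
```

```bash
python3 -c "
from h import *
st()"
```

```text
clk 14.35 tcp [ 0.4628 -0.0923  0.1424] tip [ 0.462  -0.0954  0.0694] phi 209.5 r 0.1184 yaw 117.2 tilt [-0.011 -0.043 -0.999] q [ 0.53  0.44 -0.57  2.08  0.42  0.73  0.16] f [ 0.2 -1.2  0. ]
```

>>> jog_arm --rows '[[[0.18, 0, 0], 0.42], [[0.18, 0, 0], 0.42], [[0.18, 0, 0], 0.42], [[0.18, 0, 0], 0.42], [[0.18, 0, 0], 0.42], [[0.18, 0, 0], 0.42], [[0.18, 0, 0], 0.42], [[0.18, 0, 0], 0.42]]'

```text
clock: 15.35
tcp_pos: [0.449, -0.0513, 0.1418]
eef_rot: [0.668, 0.744, -0.019, 0.012]
ft_force: [0.2, -0.4, -0.1]
width: 0.0001
```

```bash
python3 -c "
from h import *
st()"
```

```text
clk 15.35 tcp [ 0.449  -0.0513  0.1418] tip [ 0.4484 -0.0546  0.0689] phi 188.6 r 0.1179 yaw 96.2 tilt [-0.009 -0.044 -0.999] q [ 0.39  0.4  -0.5   2.13  0.36  0.7  -0.25] f [ 0.2 -0.4 -0.1]
```

>>> jog_arm --rows '[[[0.18, -0.005, 0], 0.42], [[0.18, -0.005, 0], 0.42], [[0.18, -0.005, 0], 0.42], [[0.18, -0.005, 0], 0.42], [[0.18, -0.005, 0], 0.42], [[0.18, -0.005, 0], 0.42], [[0.18, -0.005, 0], 0.42], [[0.18, -0.005, 0], 0.42]]'

```text
clock: 16.35
tcp_pos: [0.4504, -0.008, 0.141]
eef_rot: [0.792, 0.61, -0.016, 0.016]
ft_force: [-0.1, -0.5, 0.7]
width: -0.0005
```

```bash
python3 -c "
from h import *
st()"
```

```text
clk 16.35 tcp [ 0.4504 -0.008   0.141 ] tip [ 0.45   -0.0114  0.0681] phi 167.4 r 0.1179 yaw 75.2 tilt [-0.006 -0.045 -0.999] q [ 0.24  0.39 -0.42  2.14  0.32  0.69 -0.67] f [-0.1 -0.5  0.7]
```

>>> jog_arm --rows '[[[0.18, -0.005, -0.01], 0.42], [[0.18, -0.005, -0.01], 0.42], [[0.18, -0.005, -0.01], 0.42], [[0.18, -0.005, -0.01], 0.42], [[0.18, -0.005, -0.01], 0.42], [[0.18, -0.005, -0.01], 0.42], [[0.18, -0.005, -0.01], 0.42], [[0.18, -0.005, -0.01], 0.42]]'

```text
clock: 17.35
tcp_pos: [0.4664, 0.0319, 0.1419]
eef_rot: [0.89, 0.456, -0.014, 0.019]
ft_force: [-0.5, -0.2, 0.0]
width: 0.0001
```

Run:
```python
from h import *
st()
p=cams.capture("scene");q=cams.capture("wrist")
a=p["pixels"][135:250,185:315,::-1]
cv2.imwrite("pics/c5.png",np.hstack([cv2.resize(a,(430,380),interpolation=2),cv2.resize(q["pixels"][...,::-1],(370,278)) if 0 else cv2.resize(q["pixels"][:,142:,::-1],(370,380))]))
```

```text
clk 17.35 tcp [0.4664 0.0319 0.1419] tip [0.466  0.0285 0.0689] phi 146.5 r 0.1187 yaw 54.2 tilt [-0.006 -0.047 -0.999] q [ 0.08  0.4  -0.34  2.1   0.27  0.7  -1.07] f [-0.5 -0.2  0. ]
```

View pics/c5.png

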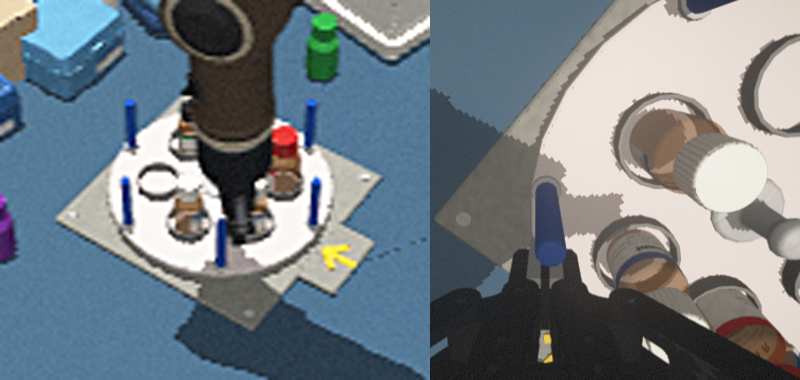

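>>> jog_arm --rows '[[[0.18, 0, 0], 0.42], [[0.18, 0, 0], 0.42], [[0.18, 0, 0], 0.42], [[0.18, 0, 0], 0.42], [[0.18, 0, 0], 0.42], [[0.18, 0, 0], 0.42], [[0.12, 0, 0], 0.3], [[0.06, 0, 0], 0.15]]'

```text
clock: 18.45
tcp_pos: [0.4911, 0.0584, 0.1404]
eef_rot: [0.95, 0.312, -0.012, 0.021]
ft_force: [-0.3, -0.7, 0.3]
width: -0.0002
```

>>> jog_arm --rows '[[[0, 0, 0], 0], [[0, 0, 0], 0], [[-0.1, 0, 0], 0], [[-0.2, 0, 0], 0], [[-0.2, -0.1, -0.3], 0], [[-0.2, -0.2, -0.6], 0], [[-0.2, -0.2, -0.6], 0], [[0, 0, -0.6], 0]]'

```text
clock: 19.45
tcp_pos: [0.4573, 0.0562, 0.2059]
eef_rot: [0.95, 0.312, -0.013, 0.021]
ft_force: [-0.2, -0.3, 0.0]
width: 0.0004
```

```bash
cat >> h.py <<'E'
def blobs(p):
    w=cloud(p);hsv=cv2.cvtColor(p["pixels"],cv2.COLOR_RGB2HSV);H,S,V=[hsv[...,i].astype(int) for i in range(3)]
    ok=(abs(w[...,0]-.53)<.2)&(abs(w[...,1]+.03)<.17)
    for n,m in dict(blue=(H>100)&(H<130)&(S>120)&(w[...,2]>.045),red=((H<8)|(H>172))&(S>140)&(w[...,2]>.06),yellow=(H>20)&(H<35)&(S>130)&(w[...,2]<.02)).items():
        c,l,q,ce=cv2.connectedComponentsWithStats((m&ok).astype(np.uint8))
        for i in range(1,c):
            if q[i,4]>8:
                a=w[l==i];k=np.nanmean(a,0);d=k[:2]-C
                print(n,q[i],k.round(4),"phi %.1f r %.4f"%(np.degrees(np.arctan2(d[1],d[0]))%360,np.hypot(*d)))
E
python3 - <<'E'
from h import *
st()
for n in("scene","wrist"):
    p=cams.capture(n);print(n);blobs(p);save(p,n+"6.png");np.savez(n+"6.npz",**{k:p[k] for k in("pixels","depth","K","extrinsics")})
a=cv2.imread("pics/scene6.png")[135:250,185:315]
cv2.imwrite("pics/c6.png",np.hstack([cv2.resize(a,(400,354),interpolation=2),cv2.resize(cv2.imread("pics/wrist6.png"),(400,354))]))
E
```

```text
clk 19.45 tcp [0.4573 0.0562 0.2059] tip [0.4565 0.0527 0.133 ] phi 140.4 r 0.1408 yaw 36.4 tilt [-0.012 -0.048 -0.999] q [ 0.    0.28 -0.3   2.06  0.17  0.84 -1.34] f [-0.2 -0.3  0. ]
scene
blue [230 160   3  12  33] [ 0.6791 -0.0368  0.0751] phi 0.1 r 0.1141
blue [281 172   4  13  35] [ 0.5035 -0.139   0.0759] phi 238.9 r 0.1191
blue [219 181   2  13  25] [0.6197 0.0668 0.0783] phi 62.2 r 0.1174
blue [273 195   3  11  24] [ 0.4447 -0.0363  0.0799] phi 179.7 r 0.1203
blue [240 200   3  13  34] [0.5019 0.0654 0.0774] phi 121.6 r 0.1203
red [266 177   8  10  69] [ 0.5025 -0.0707  0.1011] phi 208.3 r 0.0710
yellow [282 209  11   7  43] [ 0.4131 -0.0759  0.0085] phi 194.4 r 0.1568
wrist
blue [280 137  20  18 277] [0.5053 0.0668 0.1017] phi 119.9 r 0.1198
blue [493 284  19  30 315] [ 0.5071 -0.133   0.0754] phi 238.9 r 0.1121
red [ 428  245   71   61 2795] [ 0.5058 -0.0653  0.1056] phi 205.6 r 0.0656
yellow [313 278  27  15 222] [ 0.4152 -0.0617  0.0108] phi 189.4 r 0.1518
```

View pics/c6.png

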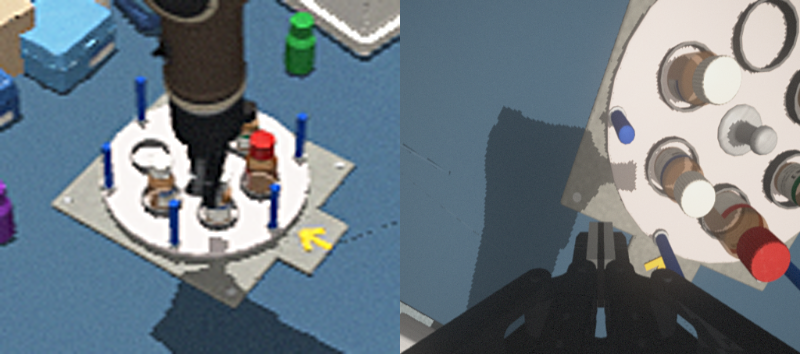

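Posts now read ≈0.3° mod 60, so red is at ≈210° and needs roughly another −16°. I'll cross-check centre and front direction from the board's screws.

Run:
```python
from h import *
p=dict(np.load("scene6.npz"));M=np.linalg.inv(p["extrinsics"])
def pr(u,v,z):
    d=M[:3,:3]@np.linalg.inv(p["K"])@[u,v,1];o=M[:3,3];return (o+d*(z-o[2])/d[2])[:2]
g=cv2.cvtColor(p["pixels"],cv2.COLOR_RGB2GRAY).astype(float)
P=[]
for u,v in((207,200.5),(260.5,229.5),(294.5,189)):
    y,x=np.mgrid[int(v)-3:int(v)+4,int(u)-3:int(u)+4];k=g[y,x];k=np.clip(k-np.percentile(k,80),0,None)
    P.append(pr((x*k).sum()/k.sum(),(y*k).sum()/k.sum(),.009));print(P[-1].round(4))
a,b,c=P
print("centre",(a+c)/2,"sides",np.linalg.norm(a-b),np.linalg.norm(c-b))
e=b-a;print("a->b ang",np.degrees(np.arctan2(e[1],e[0]))%360);e=b-c;print("c->b",np.degrees(np.arctan2(e[1],e[0]))%360)
print("knob? arrow dir from centre:");y=np.array([.4131,-.0759])-(a+c)/2;print(np.degrees(np.arctan2(y[1],y[0]))%360)
# posts LSQ centre+phase with bias towards camera
from scipy.optimize import least_squares
Q=np.array([[.6791,-.0368],[.5035,-.139],[.6197,.0668],[.4447,-.0363],[.5019,.0654]]);n=np.array([0,240,60,180,120.])
f=lambda x:(Q-(x[:2]+.118*np.c_[np.cos(np.radians(n+x[2])),np.sin(np.radians(n+x[2]))])).ravel()
r=least_squares(f,[.565,-.037,0]);print(r.x,np.round(r.fun,4))
```

```text
[0.6551 0.1069]
[0.4215 0.0371]
[ 0.4761 -0.1835]
centre [ 0.56562741 -0.03832584] sides 0.2438641932535203 0.22730176114296985
a->b ang 196.63076236277104
c->b 103.9177652380284
knob? arrow dir from centre:
193.83890374086715
[ 0.56167185 -0.03636489  0.25782692] [-0.0006 -0.001   0.0004 -0.0002 -0.0005  0.0007  0.001   0.0006 -0.0003
 -0.0002]
```

>>> jog_arm --rows '[[[0.2, 0.25, 0], 0], [[0.2, 0.25, 0], 0], [[0, 0, 0.35], 0], [[0, 0, 0.35], 0], [[0, 0, 0.35], 0], [[0, 0, 0.35], 0], [[0, 0, 0.35], 0], [[0, 0, 0.3], 0]]'

```text
clock: 20.55
tcp_pos: [0.4767, 0.0475, 0.1391]
eef_rot: [0.95, 0.312, -0.013, 0.021]
ft_force: [-0.4, 0.4, -0.7]
width: 0.0003
```

```bash
sed -i 's/C=np.array.*/C=np.array([.565,-.0385])/' h.py; python3 -c "
from h import *
st()"
```

```text
clk 20.55 tcp [0.4767 0.0475 0.1391] tip [0.4758 0.044  0.0662] phi 137.2 r 0.1215 yaw 36.3 tilt [-0.011 -0.048 -0.999] q [-0.01  0.41 -0.27  2.08  0.23  0.7  -1.37] f [-0.4  0.4 -0.7]
```

>>> jog_arm --rows '[[[0.15, 0, 0], 0], [[0.15, 0, 0], 0], [[0.15, 0, 0], 0], [[0.15, 0, 0], 0], [[0.14, 0, 0], 0.34], [[0.14, 0, 0], 0.34], [[0.14, 0, 0], 0.34], [[0.07, 0, 0], 0.17]]'

```text
clock: 21.55
tcp_pos: [0.5054, 0.0679, 0.1382]
eef_rot: [0.968, 0.248, -0.011, 0.022]
ft_force: [-1.0, 0.0, 0.3]
width: -0.0
```

```bash
python3 -c "
from h import *
st()"
```

```text
clk 21.55 tcp [0.5054 0.0679 0.1382] tip [0.5046 0.0644 0.0652] phi 120.4 r 0.1193 yaw 28.7 tilt [-0.011 -0.048 -0.999] q [-0.07  0.45 -0.23  2.01  0.22  0.73 -1.51] f [-1.   0.   0.3]
```

>>> jog_arm --rows '[[[0.12, 0, 0], 0.34], [[0.12, 0, 0], 0.34], [[0.12, 0, 0], 0.34], [[0.08, 0, 0], 0.2], [[0.05, 0, 0], 0.1], [[0, 0, 0], 0], [[0, 0, 0], 0], [[0, 0, 0], 0]]'

```text
clock: 22.55
tcp_pos: [0.5198, 0.0745, 0.1377]
eef_rot: [0.984, 0.176, -0.01, 0.023]
ft_force: [0.0, -0.2, -0.3]
width: -0.0004
```

```bash
python3 -c "
from h import *
st()"
```

```text
clk 22.55 tcp [0.5198 0.0745 0.1377] tip [0.519  0.071  0.0647] phi 112.8 r 0.1188 yaw 20.2 tilt [-0.011 -0.048 -0.999] q [-0.11  0.47 -0.19  1.97  0.19  0.74 -1.64] f [ 0.  -0.2 -0.3]
```

>>> jog_arm --rows '[[[-0.15, 0, 0], 0], [[-0.3, -0.1, 0], 0], [[-0.1, -0.2, -0.4], 0], [[0, -0.2, -0.8], 0], [[0, -0.2, -0.8], 0], [[0, -0.2, -0.8], 0], [[0, 0, -0.8], 0], [[0, 0, -0.8], 0]]'

```text
clock: 23.55
tcp_pos: [0.4917, 0.1031, 0.2754]
eef_rot: [0.984, 0.177, -0.01, 0.022]
ft_force: [0.3, 0.6, -0.3]
width: 0.0002
```

>>> jog_arm --rows '[[[0.7, 0, -0.6], 0], [[0.7, 0, -0.2], 0], [[0.7, 0, 0], 0], [[0.7, 0, 0], 0], [[0.7, 0, 0], 0], [[0, 0, 0], 0], [[0, 0, 0], 0], [[0, 0, 0], 0]]'

```text
clock: 24.55
tcp_pos: [0.5893, 0.1453, 0.3072]
eef_rot: [0.984, 0.179, -0.006, 0.022]
ft_force: [-0.4, 0.3, 0.1]
width: 0.0003
```

Run:
```python
from h import *
st()
for n in("scene","wrist"):
    p=cams.capture(n);print(n);blobs(p);save(p,n+"7.png");np.savez(n+"7.npz",**{k:p[k] for k in("pixels","depth","K","extrinsics")})
```

```text
clk 24.55 tcp [0.5893 0.1453 0.3072] tip [0.589  0.142  0.2343] phi 82.4 r 0.1821 yaw 20.5 tilt [-0.003 -0.045 -0.999] q [-0.17  0.4  -0.23  1.62  0.14  1.16 -1.65] f [-0.4  0.3  0.1]
scene
blue [214 140   3   9   9] [0.5941 0.0908 0.3162] phi 77.3 r 0.1325
blue [237 156   3  12  30] [ 0.6752 -0.0679  0.0805] phi 345.0 r 0.1140
blue [267 158   4  12  35] [ 0.5914 -0.1515  0.0763] phi 283.2 r 0.1160
blue [218 175   4  13  31] [0.6453 0.0464 0.079 ] phi 46.6 r 0.1168
blue [282 178   4  12  30] [ 0.4787 -0.1189  0.077 ] phi 223.0 r 0.1179
blue [232 197   3  12  28] [0.5323 0.0778 0.0799] phi 105.7 r 0.1209
blue [265 198   4  13  32] [ 0.4494 -0.0062  0.0752] phi 164.4 r 0.1201
red [209 102   2   9   9] [0.5604 0.1248 0.4991] phi 91.6 r 0.1633
red [264 181   9  10  74] [ 0.4934 -0.0524  0.1022] phi 191.0 r 0.0730
yellow [282 209  11   7  42] [ 0.4128 -0.0756  0.0086] phi 193.7 r 0.1567
wrist
blue [377 146  11  11  94] [0.6487 0.0487 0.1015] phi 46.2 r 0.1209
blue [482 149  30  21 245] [ 0.6788 -0.0608  0.0884] phi 348.9 r 0.1160
blue [491 241  21  21 227] [ 0.5957 -0.1441  0.0591] phi 286.2 r 0.1100
blue [291 250  10  10  80] [0.5355 0.0795 0.1016] phi 104.0 r 0.1217
blue [418 315  34  35 316] [ 0.4883 -0.1077  0.0769] phi 222.0 r 0.1033
red [386 305  35  28 377] [ 0.5141 -0.0415  0.1127] phi 183.4 r 0.0510
```

View pics/wrist7.png

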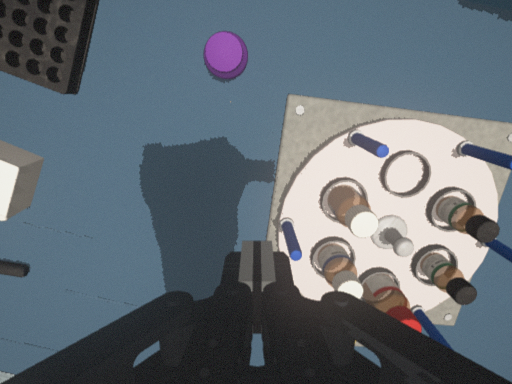

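Run:
```python
from h import *
from scipy.optimize import least_squares
p=dict(np.load("wrist7.npz"));M=np.linalg.inv(p["extrinsics"])
def pr(u,v,z):
    d=M[:3,:3]@np.linalg.inv(p["K"])@[u,v,1];o=M[:3,3];return (o+d*(z-o[2])/d[2])[:2]
a,b,c=[pr(*x,.009) for x in((300,110),(511,138),(448,318))]
for e in(a-b,c-b): print(np.degrees(np.arctan2(e[1],e[0]))%90,np.linalg.norm(e))
print("ctr",(a+c)/2)
# left board edge (289,96)->(270,260), top edge (289,96)->(500,122)
for s,t in(((289,96),(272,240)),((289,96),(500,122))):
    e=pr(*t,.008)-pr(*s,.008);print("edge",np.degrees(np.arctan2(e[1],e[0]))%90)
g=cv2.cvtColor(p["pixels"],cv2.COLOR_RGB2GRAY)
Q=np.array([[.6752,-.0679],[.5914,-.1515],[.6453,.0464],[.4787,-.1189],[.5323,.0778],[.4494,-.0062]]);n=np.array([300,240,0,180,60,120.])
f=lambda x:(Q-(x[:2]+.118*np.c_[np.cos(np.radians(n+x[2])),np.sin(np.radians(n+x[2]))])).ravel()
r=least_squares(f,[.565,-.037,44]);print(r.x,np.round(r.fun,4))
```

```text
13.10755512823296 0.23940918788070648
13.832700104563173 0.2409849295143179
ctr [ 0.56382829 -0.03661737]
edge 15.252405765698114
edge 13.77405192943219
[ 5.62050000e-01 -3.67166667e-02  4.46478389e+01] [-0.0006  0.0001 -0.0005 -0.0006 -0.0007  0.0002  0.0006  0.0007  0.0001
  0.0004  0.0011 -0.0007]
```

```bash
python3 -c "
from h import *
p=cams.capture('scene');blobs(p);print(arm.close_job())"
```

```text
blue [237 156   3  12  30] [ 0.6749 -0.0677  0.0808] phi 345.1 r 0.1138
blue [267 158   4  12  34] [ 0.5918 -0.1514  0.0754] phi 283.4 r 0.1161
blue [218 175   4  13  32] [0.6446 0.0468 0.0798] phi 47.0 r 0.1167
blue [282 178   4  13  30] [ 0.4787 -0.1189  0.0768] phi 223.0 r 0.1179
blue [232 197   3  13  28] [0.5314 0.0784 0.0804] phi 106.0 r 0.1216
blue [265 198   4  12  30] [ 0.4491 -0.0064  0.0772] phi 164.5 r 0.1202
red [209 102   2   9   9] [0.5601 0.125  0.4994] phi 91.7 r 0.1636
red [264 180   9  11  74] [ 0.4939 -0.0527  0.1021] phi 191.3 r 0.0725
yellow [282 209  11   7  42] [ 0.4118 -0.0745  0.0104] phi 193.2 r 0.1574
the job is handed in; nothing more can be done
None
```

The red-capped bottle now stands at the front, within about 1–2° of the yellow arrow, and the job is handed in at about 25 s. I turned the tray clockwise by about 159°, pushing one rim post with the shut fingertips at up to 0.37 rad/s. I did it in one long stroke and a short correction, then backed off and lifted clear.

**Alignment:** A fit to all six posts puts the red bottle's pocket at 194.65°. The front direction came out between about 193.2° and 195.3°: the arrow's centroid read 193.2–193.7°, the board screws 193.1–193.8°, and the board edges 13.8° and 15.3° (mod 90°). These disagree by about 2°, and I left the remaining offset because it was within what I could measure.

**At rest:** Two scene pictures taken after I let go, the second just before hand-in, agree to within the measurement noise. The wrist force readings stayed at about 1 N throughout, and no bottle looked touched or tipped in the last wrist picture. The arrow was hidden behind the gripper there. I did not re-check the carton, tape or pen at the end.

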